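# Shim the inspection stage level

### The job

The hinged inspection stage slopes down towards its front: pick up the orange wedge, set it flat on the bench in front of the stage and gently slide its thin end in under the steel roller at the low front side, easing it in (or back) until the red ball of the level on top stands centred between the two black lines, then let go and leave it holding the plate there. Never jam the wedge in hard, keep the hand off the stage, and leave the other things on the bench where they are.

Things in the scene. Friction and masses are not known exactly. Their poses are not given: they have to be found in the camera images.
- wedge: Loose orange plastic wedge with a grip tab, 90 g, 134 mm long, 26 mm wide, lying flat on the bench to the robot's left or right, thin end roughly away from the robot. Origin on its underside below the tab's centre; +x points to the thin end, z up. The top falls from 17 mm thick at x = 30 mm straight to 2 mm at the thin end, x = 120 mm (1 in 6). It stays where it is left under the roller.
- wedge_tab (a point): Grip point in the wedge's tab, 30 mm above the underside. The tab is a block 28 mm long (x) and 26 mm wide (y), its top 45 mm above the underside: grip it across y.
- wedge_tip (a point): Middle of the wedge's thin end, on its underside (120 mm ahead of the wedge's origin).
- stage: Stage: white frame fixed to the bench, turned up to 20 degrees. Origin on the bench below the roller's axis; +x from the open low front to the hinge, z up. Rails 20 mm high, inner faces at y = -88 and 88 mm, run from x = -5 to 195 mm. Between them lies the aluminium plate (160 mm wide, 10 mm thick, x = -12 to 175 mm). Level and sample block on it reach 80 mm up. The bench in front is clear.
- hinge_line (a point): Hinge of the plate, along y, at x = 160 mm of the stage, 30 mm up. The plate (weight not known; 4 to 8 N at the roller) rests on a stop, its front 0.045 rad low: front underside 23 mm above the bench, 31 mm when level. A hard upper stop is 0.02 rad past level. Pushing the loaded wedge in takes some 5 to 14 N, more if the hand also presses it on the bench, where it rubs.
- roller_line (a point): Point on the bench below the middle of the roller (does not move). The steel roller, 16 mm across and 76 mm long along the stage's y, hangs under the plate's front. Its set height is not known: at the start its underside is anywhere from 3 to 8 mm above the bench (10 to 15 mm when level).
- level_mid (a point): Middle of the ball level (blue and white open channel, 110 mm long, on the plate, 70 mm behind the roller, 35 mm left of the middle): where the ball's centre is when the plate is level, halfway between the two black lines. Its x axis runs along the channel, towards the hinge.
- level_ball (a point): Centre of the level's red ball, 10 mm across. It runs to the lower side: at the start 22 mm to the front (-x of level_mid); 5 mm per 0.01 rad, to +x as the front rises; settles in 1 s. Inner edges of the black lines are 7 mm either side of the middle: a ball touching neither is within 2 mm. Sliding the loaded wedge 1.9 mm in or out moves it about 1 mm.
- riser: loose steel block, 75 x 35 x 28 mm, on the side where the wedge is not; leave alone
- weight: loose brass weight, 38 mm across, 58 mm high; leave alone
- loupe: loose black magnifier, 44 mm across, 46 mm high; leave alone
Not all that is in view belongs to the job. Of the things like the wedge, leave any that is purple; of the rest the smaller one is meant.

How it is judged (in metres and radians):
On the way, in this order (a step that is already met when the one before it is completed fails the run):
1. the wedge is picked up off the bench (height (world z) of wedge above 0.02 m), for 0.1 s.
2. the wedge lies flat with its thin end under the roller and takes its weight (contact force between wedge and stage above 1 N and x of wedge_tip in the frame of stage above 0 m and height (world z) of wedge below 0.006 m), for 0.1 s.
At the end, for the whole second after the job is handed in: The red ball rests within 2 mm of the middle of the level (between the lines), the plate held up by the wedge, which lies flat on the bench (within about 3 degrees), thin end under the roller, at rest and released (x of level_ball in the frame of level_mid between -0.002 and 0.002 m and contact force between wedge and stage above 1 N and x of wedge_tip in the frame of stage above 0.01 m and height (world z) of wedge below 0.006 m and angle between wedge's own z axis and vertical below 0.06 rad and linear speed of wedge below 0.01 m/s); the robot touches nothing.
It fails at once if the wedge is jammed or rammed into the stage with more than 25 N (contact force between wedge and stage above 25 N).
It fails at once if the hand or arm pushes on the stage (more than 5 N) (contact force between any of the fingers, the arm and stage above 5 N).
It fails at once if another thing on the bench (steel block, brass weight or magnifier) is moved more than 15 mm (distance of any of riser, weight, loupe from where it was at the start of the episode above 0.015 m).
It also fails if it takes over 67 s, if anything falls off the work surface, if the arm or the gripper's body presses on something with over 40 N, if the wrist force passes 120 N, or if a joint passes its speed limit or range.

### The arm

A 7-joint arm with a two-finger parallel gripper is mounted at the origin on the work surface. World frame = base frame: x ahead of the robot, y to its left, z up, the work surface at z = 0. Lengths are in m, angles in degrees, forces in N, time in s.
With the tool pointing down it reaches from about 0.4 to 0.925 m from the base axis. Payload 4.1 kg.
Tool frame: the origin (TCP) lies at the very end of the fingers, on their centre line; the grasp point (between the pads) lies 19 mm behind it; z points along the fingers, x is the direction in which the jaws open and shut, and the axes are right-handed (so a half turn about z gives the same grasp; the last joint's range is limited). The gripper opens to 85 mm and grips with 20 to 120 N. Pads are 22 mm wide; open, the fingers measure 114 mm over their backs; the gripper's body (76 mm by 85 mm) begins 54 mm behind the grasp point. The pads swing forward as they close: fully open they stand 13 mm farther back than shut.
Start: joints at [-75.401, 22.827, 2.584, 88.041, -1.071, 69.15, -2.905], TCP at [0.225, 0.61, 0.231] pointing down, gripper open.
Joint ranges: [-161.44, 161.44], [-28.35, 127.94], [-78.24, 83.42], [0, 140.83], [-78.03, 258.03], [13.02, 114.36], [-168.23, 168.23]. Speed limits (degrees/s): [147.25, 147.25, 180, 180, 180, 180, 180].

### API

Orientations are given as [roll, pitch, yaw] about the fixed x, y, z axes, in that order (R = Rz(yaw) Ry(pitch) Rx(roll)).
In Python, from station import manip, read_camera, calibration gives the robot as it stands.
- The arm moves only by the shell command python3 -m creep 'ROWS' [OPENING] [FORCE]. ROWS is JSON, a list of rows, each a list of 6 numbers: the shift along the tool's x, y, z in mm, then the turn, a rotation vector about the tool's x, y, z in rad. In form: [[tx, ty, tz, wx, wy, wz], ...]. A call has 1 to 20 rows; each row shifts and turns the commanded pose from where the row before left it, along the tool's axes as they then stand; what a row does not reach is not made up. A row lasts 1/12 s, in which the tool goes at most 41.7 mm and 7.16 degrees, less where a joint would pass 70% of its speed; a pose out of reach is approached as far as the arm can. A call is refused whole if a number of a shift passes 41.7 or a number of a turn 0.125, either way. A call with a gripper value outside its range is refused whole. OPENING is the closure, from -1 (fully open) to 1 (shut), set as the call begins (- or left out, the last holds). The fingers move at their own pace and stop on an object; FORCE is the grip in N (left out, the last holds). Time passes only in rows, so rows that do not move let the fingers close. It gives the time, the measured TCP pose, the force and the opening at its end, in the units of the state.
- manip.sense(): the state, without advancing time (a new reading comes with each control period).
- read_camera(name): name is "side" or "top"; returns the picture (400x640x3 uint8, blue, green, red); there is no depth.
- calibration(name): a dict with "intrinsics" (3x3 intrinsics, pixels), "distortion" ([k1, k2, p1, p2, k3] as OpenCV has them; the pictures are not rectified), "R" (3x3) and "t" (3): a world point X has camera coordinates R X + t. Camera axes: x right, y down, z forward; pixel columns grow to the right and rows downward; lengths in m; the calibration is good to about 2 mm. A picture is of the moment at which its call begins. calibration takes no time and is no camera call.
- manip.close_job(): hands the job in, once; it reports no verdict.
The state is a dict: "time_s": time; "qpos": joint angles; "qd": joint speeds; "joint_efforts": joint torques, N m; "eef_pos": TCP position; "eef_rot": TCP orientation; "wrist_force": force on the tool from outside, world axes, zero at the start; "torque": the same for the moment, N m; "opening": opening from 0.0 (shut) to 1.0 (fully open).
Only numpy, scipy, OpenCV 4.12 (cv2) and the standard library are available. Lean on these libraries where they do the work, as an engineer would, in place of code of your own. Each camera call takes 0.05 s, during which the arm holds its last target.

## Working session

There is one attempt and no reset: what is moved stays moved. The work goes in short steps, Python scripts to look and compute and a shell command to move; the robot and the scene stay as the last step left them, time stands still between calls to the robot, and variables do not carry over. Pictures are saved under pics/ and viewed, and the job is handed in when it is done.

```bash
mkdir -p pics; ls
python3 - <<'E'
from station import manip, read_camera, calibration
import cv2
print(manip.sense())
for n in("side","top"):
    cv2.imwrite(f"pics/{n}0.png",read_camera(n)); c=calibration(n); print(n,c)
E
```

```text
pics
{'time_s': 0.0, 'qpos': array([-75.40292209,  22.87147891,   2.57952747,  88.1142359 ,
        -1.07135165,  69.15077457,  -2.90479096]), 'qd': array([ 0.04192783,  0.05349498, -0.07682484,  0.02418351,  0.01874275,
       -0.01398753,  0.01705827]), 'joint_efforts': array([ 1.80547299e-04, -4.75129366e+01,  1.36525523e+00, -2.54217106e+01,
        1.18068387e-02,  9.60796431e-03,  6.83647229e-06]), 'eef_pos': array([0.22493382, 0.60915804, 0.23026771]), 'eef_rot': array([1.79992467e+02, 1.12098923e-01, 6.97378508e+01]), 'wrist_force': array([ 0.48494491, -0.0123478 ,  0.0228217 ]), 'torque': array([ 0.05238396, -0.01546444,  0.01823099]), 'opening': 1.0008684505198717}
side {'intrinsics': array([[426.15210889,   0.        , 321.72691482],
       [  0.        , 426.15210889, 204.16208944],
       [  0.        ,   0.        ,   1.        ]]), 'distortion': array([0.00348513, 0.        , 0.        , 0.        , 0.        ]), 'R': array([[ 0.73207292, -0.68122122,  0.00262544],
       [-0.49045926, -0.52973787, -0.69197362],
       [ 0.47277791,  0.50528748, -0.72191801]]), 't': array([-0.39385225,  0.31933032,  1.0670318 ])}
top {'intrinsics': array([[375.46373249,   0.        , 320.49861763],
       [  0.        , 375.46373249, 196.77551338],
       [  0.        ,   0.        ,   1.        ]]), 'distortion': array([-0.0417293,  0.       ,  0.       ,  0.       ,  0.       ]), 'R': array([[ 0.0013214 , -0.99998775,  0.00477085],
       [-0.99485816, -0.00179773, -0.10126209],
       [ 0.10126942, -0.00461251, -0.99484834]]), 't': array([-0.01468388,  0.51305073,  1.08776158])}
```

View pics/side0.png

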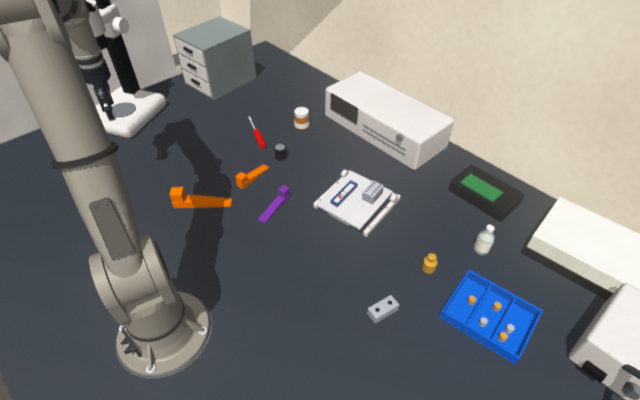

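View pics/top0.png

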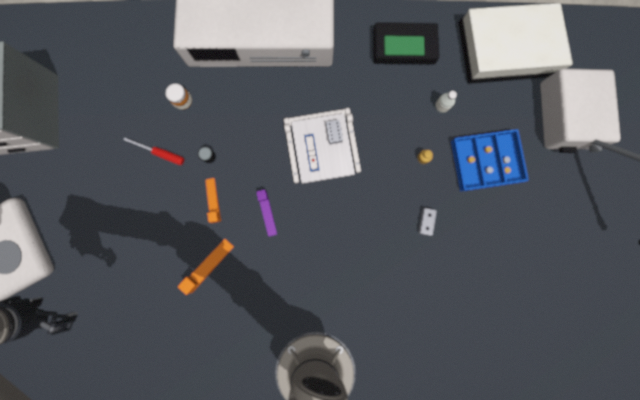

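Candidates for the wedge are the small orange one (top view 212,200; side 252,177), the large orange one (top 206,267; side 200,199) and the purple one (top 267,212; side 275,204). By the description it is the smaller orange one. I'll check it in a crop and measure.

```bash
cat > h.py <<'E'
import numpy as np, cv2
from station import manip, read_camera, calibration
def ray(n,uv):
    c=calibration(n); R=np.array(c["R"]);t=np.array(c["t"])
    p=cv2.undistortPoints(np.array(uv,float).reshape(-1,1,2),np.array(c["intrinsics"]),np.array(c["distortion"]))[:,0]
    d=np.c_[p,np.ones(len(p))]@R
    return -R.T@t,d
def plane(n,uv,z):
    o,d=ray(n,uv); return o+d*((z-o[2])/d[:,2])[:,None]
def proj(n,X):
    c=calibration(n)
    return cv2.projectPoints(np.array(X,float).reshape(-1,3),cv2.Rodrigues(np.array(c["R"]))[0],np.array(c["t"]),np.array(c["intrinsics"]),np.array(c["distortion"]))[0][:,0]
def tri(a,b):
    o1,d1=ray("side",[a]);o2,d2=ray("top",[b]);d1=d1[0];d2=d2[0]
    s=np.linalg.lstsq(np.c_[d1,-d2],o2-o1,rcond=None)[0]
    p,q=o1+d1*s[0],o2+d2*s[1]; return (p+q)/2,np.linalg.norm(p-q)
def crop(img,x0,y0,x1,y1,k): return cv2.resize(img[y0:y1,x0:x1],None,fx=k,fy=k,interpolation=cv2.INTER_CUBIC)
E
python3 - <<'E'
from h import *
t=cv2.imread("pics/top0.png");s=cv2.imread("pics/side0.png")
cv2.imwrite("pics/c1.png",np.hstack([crop(t,190,170,240,230,8),crop(s,230,155,280,215,8)]))
cv2.imwrite("pics/c2.png",crop(t,275,100,370,190,6))
cv2.imwrite("pics/c3.png",crop(s,305,160,410,240,7))
E
```

```text
(no output)
```

View pics/c1.png

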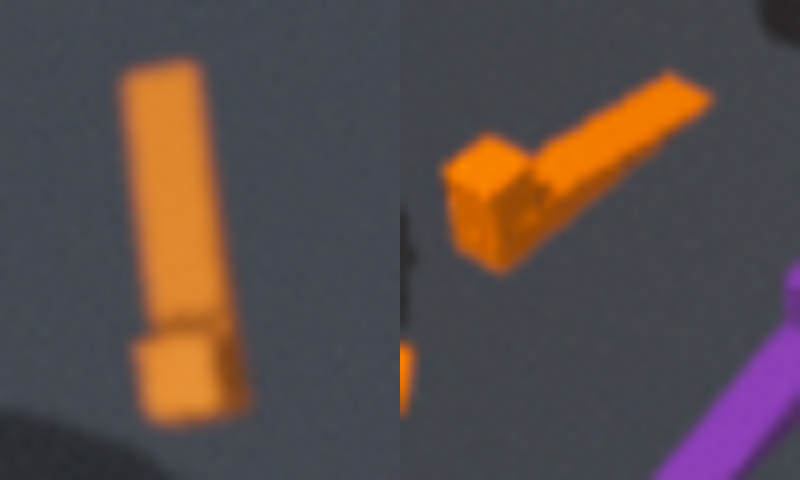

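View pics/c2.png

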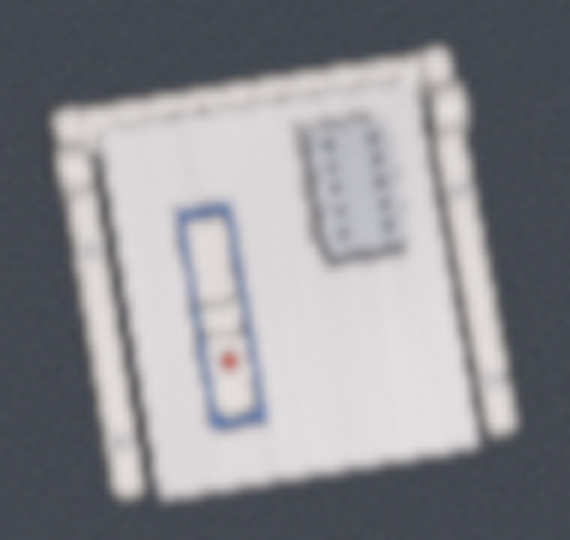

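View pics/c3.png

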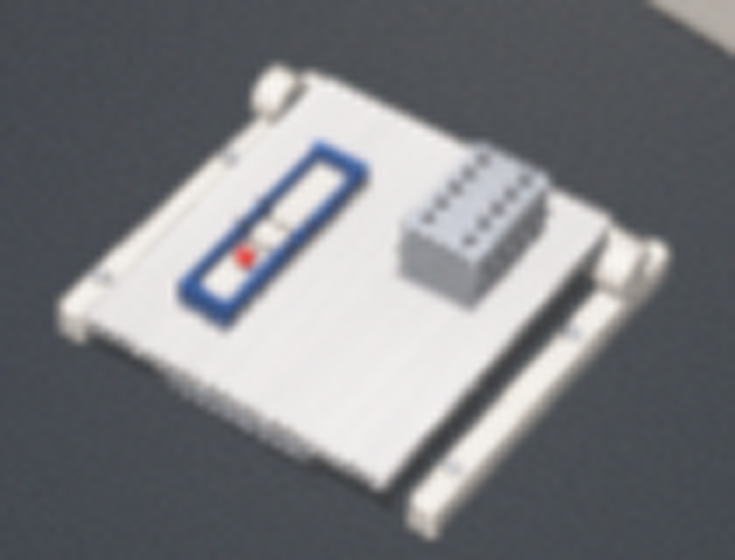

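Run:
```python
from h import *
f=lambda pts,x0,y0,k:[(x0+(x+.5)/k-.5,y0+(y+.5)/k-.5) for x,y in pts]
print("wedge top: tab corners", plane("top",f([(135,345),(212,338),(222,415),(150,423)],190,170,8),.045).round(4), plane("top",f([(135,345),(212,338),(222,415),(150,423)],190,170,8),.045).mean(0))
print("tip top",plane("top",f([(122,74),(201,62)],190,170,8),.002).mean(0))
print("side tab",plane("side",f([(43,172),(90,133),(137,160),(88,200)],230,155,8),.045).mean(0))
print("side tip",plane("side",f([(270,72),(313,97)],230,155,8),.002).mean(0))
P=plane("top",f([(160,502),(478,450)],275,100,6),.033);print("plate front top",P)
Q=plane("side",f([(75,322),(380,488)],305,160,7),.031);print("plate front side",Q, np.linalg.norm(P[0]-P[1]),np.linalg.norm(Q[0]-Q[1]))
R=plane("top",f([(145,495),(488,438),(98,160),(437,105)],275,100,6),.02);print("rails inner top",R)
print("inner width",np.linalg.norm(R[0]-R[1]))
for A in(P,Q,R[:2]):
  v=A[0]-A[1];print("yaw",np.degrees(np.arctan2(-v[0],v[1])))
for v in (R[2]-R[0],R[3]-R[1]): print("yaw rail",np.degrees(np.arctan2(v[1],v[0])))
# things
print(plane("top",[(205,153),(180,92),(267,195)],.04), plane("side",[(281,160)],.0))
```

```text
wedge top: tab corners [[0.464  0.3181 0.045 ]
 [0.4666 0.29   0.045 ]
 [0.4387 0.2856 0.045 ]
 [0.4357 0.3118 0.045 ]] [0.45123577 0.3013935  0.045     ]
tip top [0.57235234 0.32428193 0.002     ]
side tab [0.45492523 0.30194154 0.045     ]
side tip [0.57471526 0.32802107 0.002     ]
plate front top [[ 0.55248954  0.04315403  0.033     ]
 [ 0.57876996 -0.11395796  0.033     ]]
plate front side [[ 0.55116906  0.04372639  0.031     ]
 [ 0.58050112 -0.11544964  0.031     ]] 0.15929480461422799 0.16185604697870468
rails inner top [[ 0.5577979   0.05127659  0.02      ]
 [ 0.58697072 -0.12026519  0.02      ]
 [ 0.72940327  0.07645946  0.02      ]
 [ 0.75866625 -0.09585822  0.02      ]]
inner width 0.174004698599112
yaw 9.496057443297472
yaw 10.44100955739272
yaw 9.651524783385254
yaw rail 8.34849545135361
yaw rail 8.09054056122599
[[0.64188556 0.32982412 0.04      ]
 [0.83086801 0.41348617 0.04      ]
 [0.51660384 0.14300649 0.04      ]] [[0.63252824 0.31559349 0.        ]]
```

```bash
cat >> h.py <<'E'
from scipy.spatial.transform import Rotation as Ro
def go(pos,yaw):
    s=manip.sense(); R0=Ro.from_euler("xyz",s["eef_rot"],degrees=True); R1=Ro.from_euler("xyz",[180,0,yaw],degrees=True)
    print("t",round(s["time_s"],2),"turn first (rad)",(R0.inv()*R1).as_rotvec().round(4),"then shift mm",(R1.inv().apply(np.array(pos)-s["eef_pos"])*1000).round(2))
E
python3 -c "
from h import *
go([.453,.302,.15],101.7)"
```

```text
t 0.1 turn first (rad) [-3.000e-04  1.700e-03 -5.579e-01] then shift mm [-347.1   160.98   80.39]
```

```bash
python3 -m creep '[[0,0,0,0,0,-0.1116],[0,0,0,0,0,-0.1116],[0,0,0,0,0,-0.1116],[0,0,0,0,0,-0.1116],[0,0,0,0,0,-0.1116],[-29,13.4,6.7,0,0,0],[-29,13.4,6.7,0,0,0],[-29,13.4,6.7,0,0,0],[-29,13.4,6.7,0,0,0],[-29,13.4,6.7,0,0,0],[-29,13.4,6.7,0,0,0],[-29,13.4,6.7,0,0,0],[-29,13.4,6.7,0,0,0],[-29,13.4,6.7,0,0,0],[-29,13.4,6.7,0,0,0],[-29,13.4,6.7,0,0,0],[-29,13.4,6.7,0,0,0],[0,0,0,0,0,0],[0,0,0,0,0,0]]' -1
python3 - <<'E'
from h import *
go([.453,.302,.013],101.7)
t=read_camera("top");s=read_camera("side")
cv2.imwrite("pics/p1.png",np.hstack([crop(t,160,150,260,250,4),crop(s,200,100,300,200,4)]))
E
```

```text
time_s: 1.68
eef_pos: [0.4541, 0.299, 0.1502]
eef_rot: [-179.9, 0.1, 101.4]
wrist_force: [-0.1, 1.2, -0.2]
opening: 1.001
t 1.68 turn first (rad) [-0.0012  0.0013 -0.0049] then shift mm [  3.11  -0.46 137.18]
```

View pics/p1.png

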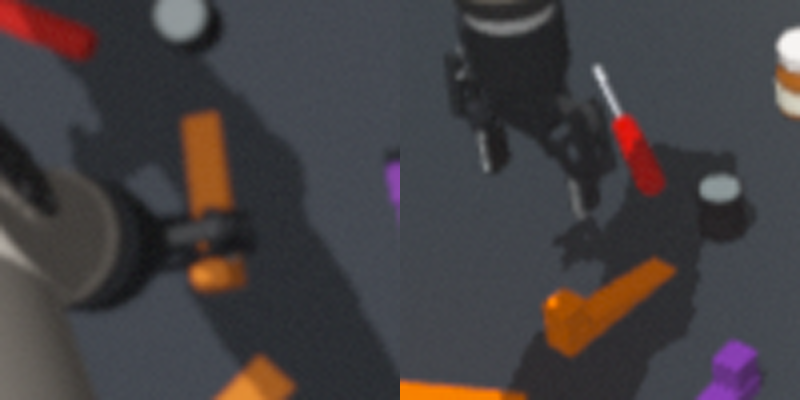

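The fingers stand above the small orange wedge, with its tab at crop (565,315) in the side view and (215,270) in the top view. The way down is clear.

```bash
python3 -m creep '[[0.5,0,14,0,0,-0.005],[0.5,0,14,0,0,0],[0.5,0,14,0,0,0],[0.5,0,14,0,0,0],[0.5,0,14,0,0,0],[0.5,0,14,0,0,0],[0,0,14,0,0,0],[0,0,14,0,0,0],[0,0,13,0,0,0],[0,0,12,0,0,0],[0,0,0,0,0,0],[0,0,0,0,0,0]]' -1
python3 - <<'E'
from h import *
t=read_camera("top");s=read_camera("side")
cv2.imwrite("pics/p2.png",np.hstack([crop(t,180,170,240,230,7)[:400,:400],crop(s,220,150,280,210,7)[:400,:400]]))
E
```

```text
time_s: 2.78
eef_pos: [0.4517, 0.3054, 0.0135]
eef_rot: [-179.9, -0.0, 102.1]
wrist_force: [-1.0, -0.9, 0.4]
opening: 0.998
```

View pics/p2.png

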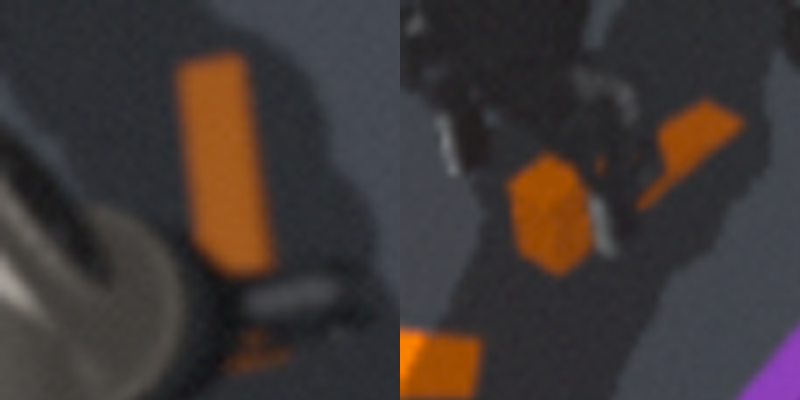

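```bash
python3 -m creep '[[0,0,0,0,0,0],[0,0,0,0,0,0],[0,0,0,0,0,0],[0,0,0,0,0,0],[0,0,0,0,0,0],[0,0,0,0,0,0],[0,0,0,0,0,0],[0,0,0,0,0,0],[0,0,0,0,0,0],[0,0,0,0,0,0]]' 1 30
python3 - <<'E'
from h import *
t=read_camera("top");s=read_camera("side")
cv2.imwrite("pics/p3.png",np.hstack([crop(t,180,170,240,230,7)[:400,:400],crop(s,220,150,280,210,7)[:400,:400]]))
E
```

```text
time_s: 3.72
eef_pos: [0.453, 0.3046, 0.0143]
eef_rot: [180.0, -0.0, 102.0]
wrist_force: [-1.3, 0.0, 6.0]
opening: 0.298
```

View pics/p3.png

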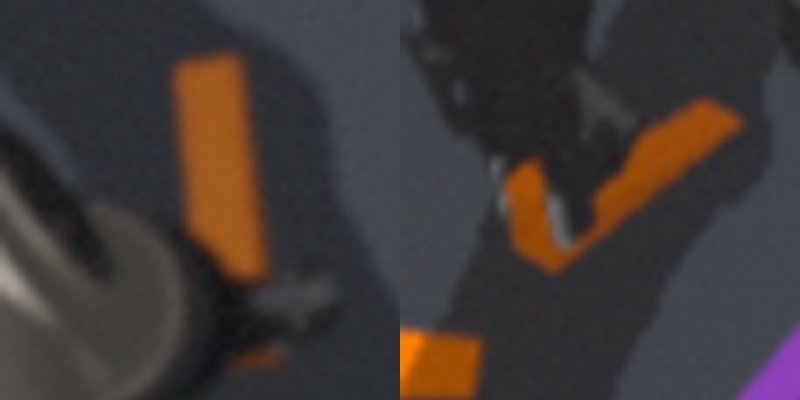

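Jaws stopped at 25 mm on the tab. Raising the grip force, then lifting.

```bash
python3 -m creep '[[0,0,0,0,0,0],[0,0,0,0,0,0],[0,0,-5,0,0,0],[0,0,-10,0,0,0],[0,0,-15,0,0,0],[0,0,-15,0,0,0],[0,0,-15,0,0,0],[0,0,-10,0,0,0],[0,0,-5,0,0,0],[0,0,0,0,0,0],[0,0,0,0,0,0],[0,0,0,0,0,0]]' 1 60
python3 - <<'E'
from h import *
t=read_camera("top");s=read_camera("side")
cv2.imwrite("pics/p4.png",np.hstack([crop(t,180,160,240,220,7)[:400,:400],crop(s,220,110,280,190,7)[:400,:400]]))
go([.4295-.02,-.0579-.003,.09],99.3)
E
```

```text
time_s: 4.82
eef_pos: [0.452, 0.3042, 0.0881]
eef_rot: [-179.9, 0.0, 102.0]
wrist_force: [0.1, -0.8, -1.3]
opening: 0.295
t 4.92 turn first (rad) [-0.0016  0.0008  0.047 ] then shift mm [-353.4  -100.93   -2.  ]
```

View pics/p4.png

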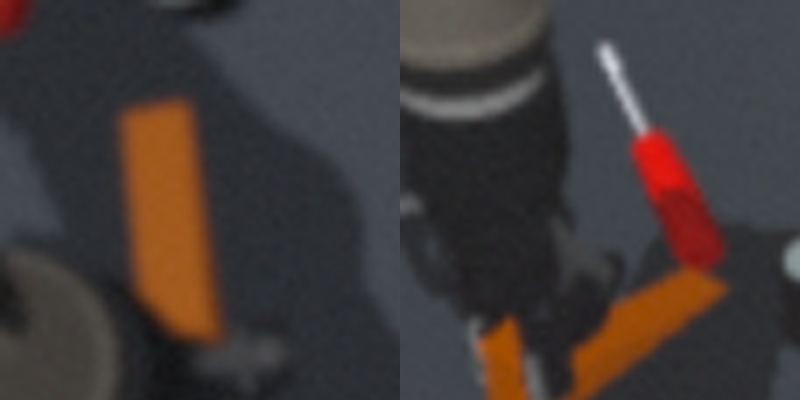

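Run:
```python
from h import *
f=lambda pts,x0,y0,k:[(x0+(x+.5)/k-.5,y0+(y+.5)/k-.5) for x,y in pts]
a=f([(120,113),(190,98)],180,160,7); b=f([(290,266),(326,288)],220,110,7)
print([tri(b[i],a[i]) for i in (0,1)])
A=plane("top",a,.077).mean(0);B=plane("side",b,.077).mean(0);print(A,B)
e=manip.sense()["eef_pos"]
for X in(A,B): d=X-e;print(np.degrees(np.arctan2(d[1],d[0])),np.hypot(d[0],d[1]))
```

```text
[(array([0.56875971, 0.33897321, 0.07729445]), np.float64(0.0027598903292787393)), (array([0.57293138, 0.31181689, 0.07762017]), np.float64(0.0021635550157163663))]
[0.57080339 0.32563253 0.077     ] [0.57126614 0.32576396 0.077     ]
10.244110652138536 0.12073892049313334
10.26634227427105 0.12121768240489633
```

```bash
python3 -c "
from h import *
go([.4245,-.0587,.112],99.3)"
python3 -m creep '[[0,0,-12,0,0,0.047],[0,0,-12,0,0,0],[-10,-2,0,0,0,0],[-22,-5,0,0,0,0],[-28,-7,0,0,0,0],[-28,-7,0,0,0,0],[-28,-7,0,0,0,0],[-28,-7,0,0,0,0],[-28,-7,0,0,0,0],[-28,-7,0,0,0,0],[-28,-7,0,0,0,0],[-28,-7,0,0,0,0],[-28,-7,0,0,0,0],[-28,-7,0,0,0,0],[-22,-5,0,0,0,0],[-10,-3,0,0,0,0],[0,0,0,0,0,0],[0,0,0,0,0,0]]'
python3 -c "
from h import *
go([.4245,-.0587,.016],99.3)"
```

```text
t 4.92 turn first (rad) [-0.0016  0.0008  0.047 ] then shift mm [-353.65  -85.77  -24.  ]
time_s: 6.42
eef_pos: [0.4235, -0.0491, 0.1123]
eef_rot: [-179.9, -0.0, 99.2]
wrist_force: [0.6, -0.1, -0.7]
opening: 0.296
t 6.42 turn first (rad) [-0.0011 -0.0004 -0.0019] then shift mm [-9.6  -0.53 96.3 ]
```

```bash
python3 -m creep '[[-4,0,10,0,0,0],[-5,0,15,0,0,0],[0,0,15,0,0,0],[0,0,15,0,0,0],[0,0,15,0,0,0],[0,0,10,0,0,0],[0,0,6,0,0,0],[0,0,4,0,0,0],[0,0,0,0,0,0],[0,0,0,0,0,0],[0,0,0,0,0,0]]'
python3 - <<'E'
from h import *
t=read_camera("top");s=read_camera("side")
cv2.imwrite("pics/p5.png",np.hstack([crop(t,270,120,370,220,4),crop(s,270,160,370,260,4)]))
E
```

```text
time_s: 7.33
eef_pos: [0.4264, -0.0574, 0.0233]
eef_rot: [179.9, 0.0, 99.3]
wrist_force: [-0.3, 0.0, -0.9]
opening: 0.297
```

View pics/p5.png

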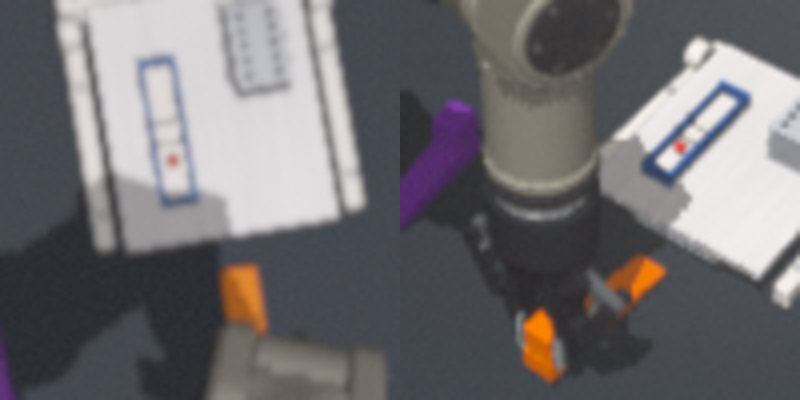

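The tip at top crop (242,265) stands about 19 mm in front of the plate edge and near the middle of the roller. The ball is at the front of the level. Lowering to the bench.

```bash
python3 -m creep '[[0,0,3,0,0,0],[0,0,3,0,0,0],[0,0,2,0,0,0],[0,0,0,0,0,0],[0,0,0,0,0,0],[0,0,0,0,0,0]]'; python3 -m creep '[[0,0,1,0,0,0],[0,0,0,0,0,0],[0,0,0,0,0,0],[0,0,0,0,0,0]]'
```

```text
time_s: 7.93
eef_pos: [0.4257, -0.0575, 0.0148]
eef_rot: [-180.0, -0.0, 99.3]
wrist_force: [-0.8, 0.5, -0.5]
opening: 0.297
time_s: 8.27
eef_pos: [0.4259, -0.0575, 0.0144]
eef_rot: [180.0, -0.0, 99.3]
wrist_force: [-3.1, 0.3, 4.6]
opening: 0.296
```

```bash
python3 -m creep '[[0,0,-0.4,0,0,0],[0,2,0,0,0,0],[0,3,0,0,0,0],[0,3,0,0,0,0],[0,3,0,0,0,0],[0,3,0,0,0,0],[0,3,0,0,0,0],[0,3,0,0,0,0],[0,3,0,0,0,0],[0,3,0,0,0,0],[0,3,0,0,0,0],[0,3,0,0,0,0],[0,2,0,0,0,0],[0,0,0,0,0,0],[0,0,0,0,0,0]]'
python3 - <<'E'
from h import *
t=read_camera("top");s=read_camera("side")
cv2.imwrite("pics/p6.png",np.hstack([crop(t,270,120,370,220,4),crop(s,270,160,370,260,4)]))
E
```

```text
time_s: 9.52
eef_pos: [0.46, -0.052, 0.0144]
eef_rot: [179.9, 0.0, 99.3]
wrist_force: [-0.7, -0.2, 1.9]
opening: 0.294
```

View pics/p6.png

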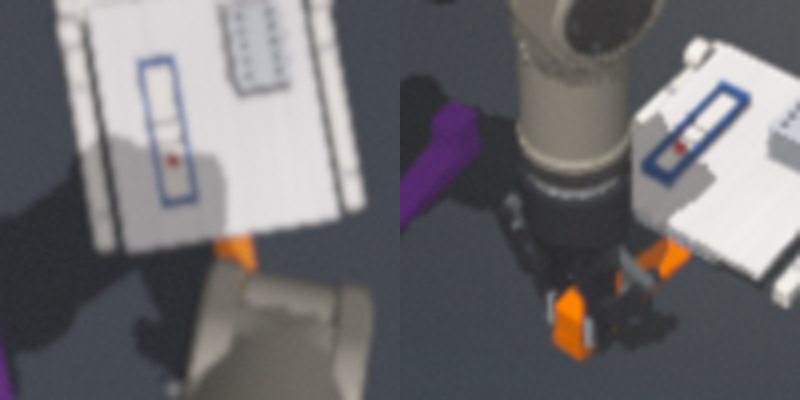

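The tip has gone under the plate front at top crop (237,240). There is no push force yet, so I'll ease on more slowly.

```bash
python3 -m creep '[[0,1.5,0,0,0,0],[0,1.5,0,0,0,0],[0,1.5,0,0,0,0],[0,1.5,0,0,0,0],[0,1.5,0,0,0,0],[0,1.5,0,0,0,0],[0,1.5,0,0,0,0],[0,1.5,0,0,0,0],[0,0,0,0,0,0],[0,0,0,0,0,0]]'; python3 -m creep '[[0,1.5,0,0,0,0],[0,1.5,0,0,0,0],[0,1.5,0,0,0,0],[0,1.5,0,0,0,0],[0,0,0,0,0,0],[0,0,0,0,0,0]]'
```

```text
time_s: 10.45
eef_pos: [0.4699, -0.0503, 0.0144]
eef_rot: [-179.9, -0.0, 99.3]
wrist_force: [-4.9, -0.5, 7.3]
opening: 0.294
time_s: 10.95
eef_pos: [0.4708, -0.0506, 0.0143]
eef_rot: [-179.3, -0.1, 99.1]
wrist_force: [-14.5, -2.0, 21.0]
opening: 0.297
```

The push lag is turning into downward pressing (21 N) and friction holds the wedge. I'll stop pushing and relieve the press.

```bash
python3 -m creep '[[0,0,-0.5,0,0,0],[0,0,-0.5,0,0,0],[0,0,0,0,0,0],[0,0,0,0,0,0]]'; python3 -c "
from h import *
s=manip.sense();print(s['eef_rot'],s['torque'])"
```

```text
time_s: 11.28
eef_pos: [0.4709, -0.0507, 0.0143]
eef_rot: [-179.3, -0.1, 99.1]
wrist_force: [-11.1, -2.8, 9.7]
opening: 0.292
[-1.79340072e+02 -9.63539311e-02  9.91287005e+01] [-0.75828519  1.98708334 -0.28061247]
```

```bash
python3 -m creep '[[0,0,-0.4,0,0,0],[0,0,-0.3,0,0,0],[0,0,0,0,0,0],[0,0,0,0,0,0],[0,0,0,0,0,0]]'
```

```text
time_s: 11.7
eef_pos: [0.4709, -0.0507, 0.0145]
eef_rot: [-179.3, -0.1, 99.1]
wrist_force: [-9.4, -3.7, 4.3]
opening: 0.293
```

```bash
python3 -m creep '[[0,0.7,-0.2,0,0,0],[0,0.7,-0.2,0,0,0],[0,0,0,0,0,0],[0,0,0,0,0,0]]';python3 -m creep '[[0,0.7,-0.2,0,0,0],[0,0.7,-0.2,0,0,0],[0,0,0,0,0,0],[0,0,0,0,0,0]]'
python3 - <<'E'
from h import *
t=read_camera("top");s=read_camera("side")
cv2.imwrite("pics/p7.png",np.hstack([crop(t,270,120,370,220,4),crop(s,270,160,370,260,4)]))
E
```

```text
time_s: 12.03
eef_pos: [0.471, -0.0507, 0.0146]
eef_rot: [-179.2, -0.1, 99.1]
wrist_force: [-11.7, -4.1, 5.6]
opening: 0.292
time_s: 12.37
eef_pos: [0.4722, -0.0501, 0.0148]
eef_rot: [-179.2, -0.1, 99.2]
wrist_force: [-10.2, -3.4, 4.3]
opening: 0.297
```

View pics/p7.png

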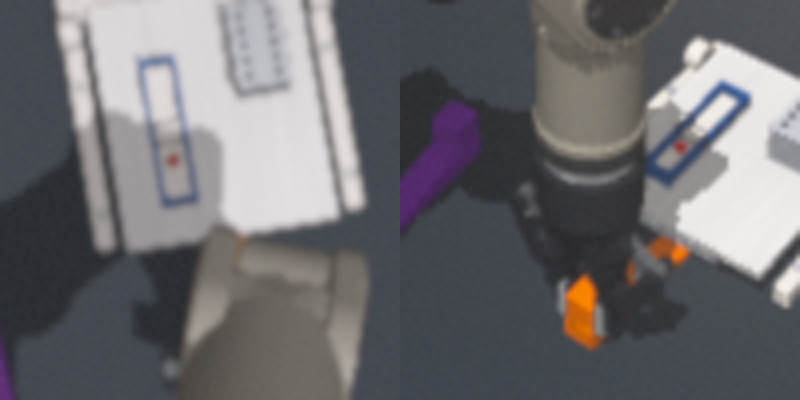

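It is moving now: 1.3 mm in at a push of about 10 N. The ball still sits at the front.

```bash
python3 -m creep '[[0,0.7,0,0,0,0],[0,0.7,0,0,0,0],[0,0.7,0,0,0,0],[0,0.7,0,0,0,0],[0,0,0,0,0,0]]';python3 -m creep '[[0,0.7,0,0,0,0],[0,0.7,0,0,0,0],[0,0.7,0,0,0,0],[0,0.7,0,0,0,0],[0,0,0,0,0,0]]'
```

```text
time_s: 12.88
eef_pos: [0.4749, -0.0492, 0.0148]
eef_rot: [-179.2, -0.1, 99.2]
wrist_force: [-10.8, -2.7, 4.6]
opening: 0.297
time_s: 13.3
eef_pos: [0.4777, -0.0486, 0.0148]
eef_rot: [-179.2, -0.1, 99.2]
wrist_force: [-11.1, -2.1, 4.0]
opening: 0.295
```

```bash
python3 -m creep '[[0,0.8,0,0,0,0],[0,0.8,0,0,0,0],[0,0.8,0,0,0,0],[0,0.8,0,0,0,0],[0,0.8,0,0,0,0],[0,0.8,0,0,0,0],[0,0.8,0,0,0,0],[0,0.8,0,0,0,0],[0,0,0,0,0,0],[0,0,0,0,0,0]]';python3 -m creep '[[0,0.8,0,0,0,0],[0,0.8,0,0,0,0],[0,0.8,0,0,0,0],[0,0.8,0,0,0,0],[0,0.8,0,0,0,0],[0,0.8,0,0,0,0],[0,0.8,0,0,0,0],[0,0.8,0,0,0,0],[0,0,0,0,0,0],[0,0,0,0,0,0]]'
python3 - <<'E'
from h import *
t=read_camera("top");s=read_camera("side")
cv2.imwrite("pics/p8.png",np.hstack([crop(t,270,120,370,220,4),crop(s,270,160,370,260,4)]))
E
```

```text
time_s: 14.13
eef_pos: [0.4842, -0.0474, 0.0148]
eef_rot: [-179.2, -0.1, 99.2]
wrist_force: [-10.1, -1.4, 4.3]
opening: 0.296
time_s: 14.97
eef_pos: [0.4907, -0.0463, 0.0147]
eef_rot: [-179.2, -0.1, 99.3]
wrist_force: [-10.2, -1.5, 2.8]
opening: 0.293
```

View pics/p8.png

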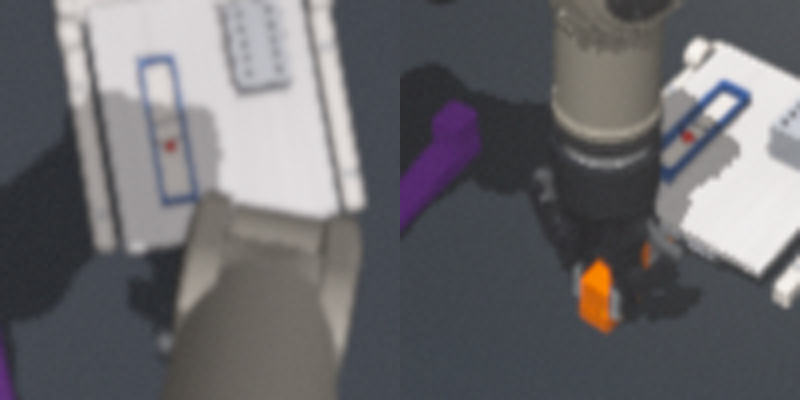

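The ball has moved toward the lines: top crop (170,145), with the lines around y = 120–133. I'll measure it.

```bash
cat >> h.py <<'E'
def ball(n,img):
    im=img.astype(int); h,w=im.shape[:2]
    yy,xx=np.mgrid[:h,:w]
    x0,y0,x1,y1=(295,115,330,180) if n=="top" else (322,168,368,215)
    roi=(xx>=x0)&(xx<x1)&(yy>=y0)&(yy<y1)
    b,g,r=im[...,0],im[...,1],im[...,2]
    wr=np.where(roi,np.clip(r-np.maximum(g,b)-30,0,None),0).astype(float)
    c=np.array([(xx*wr).sum(),(yy*wr).sum()])/wr.sum()
    wb=((b-r)>0.4*b)&roi&(b>40)
    pts=np.c_[xx[wb],yy[wb]].astype(np.float32)
    return c,cv2.minAreaRect(pts),wr.sum()
def level(n,img):
    c,rect,_=ball(n,img)
    box=cv2.boxPoints(rect)
    mm=plane(n,box,.048)[:,:2]; bl=plane(n,[c],.048)[0,:2]
    e=[np.linalg.norm(mm[(i+1)%4]-mm[i]) for i in range(4)]
    i=int(np.argmax(e)); ax=(mm[(i+1)%4]-mm[i])/e[i]
    if ax[0]<0: ax=-ax
    return ((bl-mm.mean(0))@ax*1000).round(2), (np.array(sorted(e))*1000).round(1), c.round(2), bl.round(4), mm.mean(0).round(4)
E
python3 - <<'E'
from h import *
for n in("top","side"):
    print(n,level(n,cv2.imread(f"pics/{n}0.png")))
    img=read_camera(n); cv2.imwrite(f"pics/{n}9.png",img)
    print(n,level(n,img))
t0=cv2.imread("pics/top0.png")
cv2.imwrite("pics/z9.png",np.hstack([crop(t0,300,125,330,175,11),crop(cv2.imread("pics/top9.png"),300,125,330,175,11)]))
E
```

```text
top (np.float64(nan), array([0., 0., 0., 0.]), array([312.79, 159.68]), array([0.6204, 0.009 ]), array([1.1447, 1.0172]))
top (np.float64(nan), array([0., 0., 0., 0.]), array([312.21, 155.89]), array([0.6317, 0.0107]), array([1.1447, 1.0172]))
side (np.float64(-21.96), array([ 28.7,  30.6, 116.2, 118.2]), array([339.47, 196.16]), array([0.6232, 0.0103]), array([0.6452, 0.0123]))
side (np.float64(-14.43), array([ 28.8,  30.7, 114. , 116. ]), array([341.56, 193.78]), array([0.6354, 0.0134]), array([0.6497, 0.0158]))h.py:38: RuntimeWarning: invalid value encountered in divide
  i=int(np.argmax(e)); ax=(mm[(i+1)%4]-mm[i])/e[i]
```

View pics/z9.png

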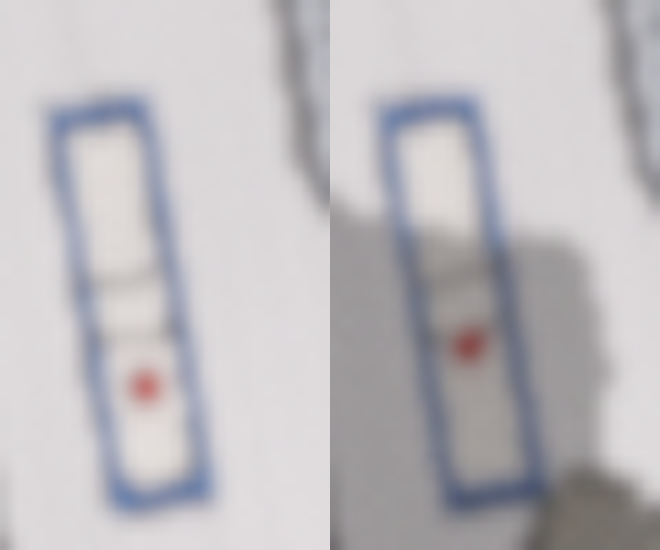

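The ball is now about 10 mm short of the middle (top crop (470,345), line centres near y 272 and 333). About 18 mm still to go, so I'll push 14 mm and measure.

```bash
sed -i 's/wb=((b-r)>0.4\*b)&roi&(b>40)/wb=((b-r)>(0.4 if n=="side" else 0.25)*b)\&roi\&(b>40)/' h.py
python3 -m creep '[[0,0.8,0,0,0,0],[0,0.8,0,0,0,0],[0,0.8,0,0,0,0],[0,0.8,0,0,0,0],[0,0.8,0,0,0,0],[0,0.8,0,0,0,0],[0,0.8,0,0,0,0],[0,0.8,0,0,0,0],[0,0.6,0,0,0,0],[0,0,0,0,0,0]]';python3 -m creep '[[0,0.8,0,0,0,0],[0,0.8,0,0,0,0],[0,0.8,0,0,0,0],[0,0.8,0,0,0,0],[0,0.8,0,0,0,0],[0,0.8,0,0,0,0],[0,0.8,0,0,0,0],[0,0.8,0,0,0,0],[0,0.6,0,0,0,0],[0,0,0,0,0,0],[0,0,0,0,0,0],[0,0,0,0,0,0],[0,0,0,0,0,0],[0,0,0,0,0,0],[0,0,0,0,0,0],[0,0,0,0,0,0]]'
python3 - <<'E'
from h import *
for n in("top","side"):
    print(n,level(n,cv2.imread(f"pics/{n}0.png")))
    print(n,level(n,cv2.imread(f"pics/{n}9.png")))
    img=read_camera(n); cv2.imwrite(f"pics/{n}10.png",img)
    print(n,level(n,img))
cv2.imwrite("pics/z10.png",np.hstack([crop(cv2.imread("pics/side10.png"),325,165,370,215,11)[:,:450],crop(cv2.imread("pics/top10.png"),300,125,330,175,11)]))
E
```

```text
time_s: 16.0
eef_pos: [0.4978, -0.0452, 0.0147]
eef_rot: [-179.2, -0.1, 99.3]
wrist_force: [-10.0, -2.2, 2.1]
opening: 0.293
time_s: 17.33
eef_pos: [0.5049, -0.0441, 0.0147]
eef_rot: [-179.2, -0.1, 99.3]
wrist_force: [-9.5, -1.0, 1.5]
opening: 0.293
top (np.float64(-22.86), array([ 23.6,  23.9, 105.5, 105.6]), array([312.79, 159.68]), array([0.6204, 0.009 ]), array([0.6428, 0.0135]))
top (np.float64(-11.96), array([ 21.2,  21.4, 107.5, 107.6]), array([312.21, 155.89]), array([0.6317, 0.0107]), array([0.6435, 0.0129]))
top (np.float64(-3.58), array([ 20.5,  20.7, 108. , 108. ]), array([311.63, 153.09]), array([0.6401, 0.0125]), array([0.6436, 0.0217]))
side (np.float64(-21.96), array([ 28.7,  30.6, 116.2, 118.2]), array([339.47, 196.16]), array([0.6232, 0.0103]), array([0.6452, 0.0123]))
side (np.float64(-14.43), array([ 28.8,  30.7, 114. , 116. ]), array([341.56, 193.78]), array([0.6354, 0.0134]), array([0.6497, 0.0158]))
side (np.float64(-10.51), array([ 26.4,  28. , 103.5, 105.1]), array([343.18, 191.96]), array([0.6449, 0.0157]), array([0.6552, 0.0181]))
```

View pics/z10.png

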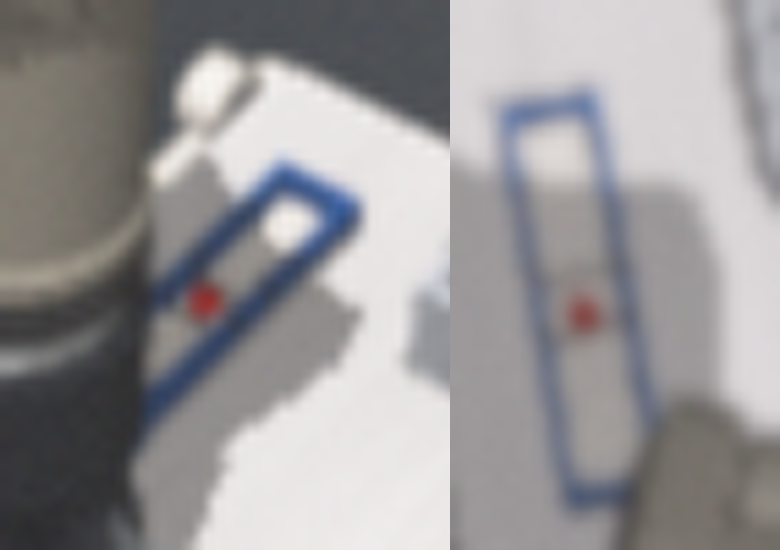

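All three measures put the ball about 3 mm short of the middle: top crop ball y 314, lines about 272 and 333. I'll push 5 mm more.

```bash
python3 -m creep '[[0,0.7,0,0,0,0],[0,0.7,0,0,0,0],[0,0.7,0,0,0,0],[0,0.7,0,0,0,0],[0,0.7,0,0,0,0],[0,0.7,0,0,0,0],[0,0.7,0,0,0,0],[0,0.3,0,0,0,0],[0,0,0,0,0,0],[0,0,0,0,0,0],[0,0,0,0,0,0],[0,0,0,0,0,0],[0,0,0,0,0,0],[0,0,0,0,0,0],[0,0,0,0,0,0],[0,0,0,0,0,0],[0,0,0,0,0,0]]'
python3 - <<'E'
from h import *
for n in("top","side"):
    img=read_camera(n); cv2.imwrite(f"pics/{n}11.png",img)
    print(n,level(n,img))
cv2.imwrite("pics/z11.png",np.hstack([crop(cv2.imread("pics/side11.png"),325,165,370,215,11)[:,:450],crop(cv2.imread("pics/top11.png"),300,125,330,175,11)]))
E
```

```text
time_s: 18.85
eef_pos: [0.5101, -0.0433, 0.0146]
eef_rot: [-179.2, -0.1, 99.3]
wrist_force: [-10.2, -0.7, 2.4]
opening: 0.294
top (np.float64(-1.72), array([ 20.5,  20.7, 105.1, 105.1]), array([311.5 , 151.97]), array([0.6434, 0.0129]), array([0.6451, 0.0217]))
side (np.float64(-12.29), array([26.5, 28. , 92.8, 94.2]), array([343.76, 191.28]), array([0.6484, 0.0166]), array([0.6605, 0.0191]))
```

View pics/z11.png

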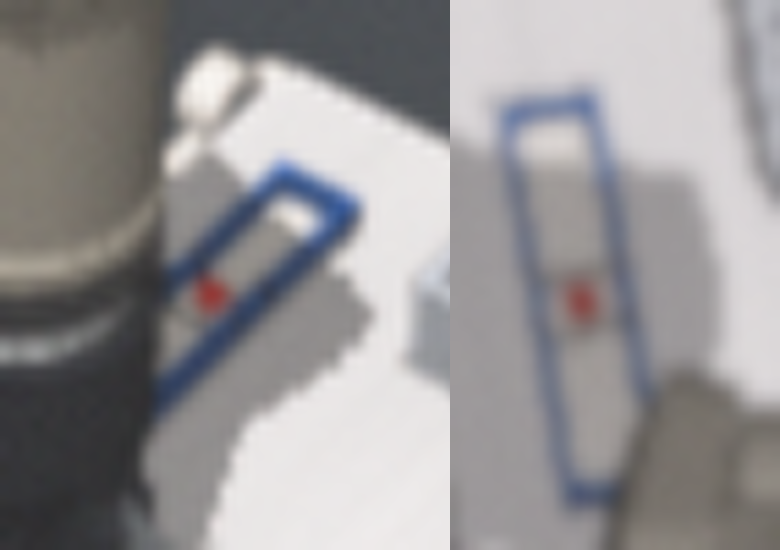

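The ball is centred: top crop y 302, between lines at 272 and 333. Next I'll relieve the push before opening.

```bash
python3 -m creep '[[0,-0.5,0,0,0,0],[0,-0.5,0,0,0,0],[0,-0.5,0,0,0,0],[0,0,0,0,0,0],[0,0,0,0,0,0]]';python3 -m creep '[[0,-0.5,0.2,0,0,0],[0,-0.5,0.2,0,0,0],[0,0,0,0,0,0],[0,0,0,0,0,0]]'
```

```text
time_s: 19.37
eef_pos: [0.5101, -0.0432, 0.0147]
eef_rot: [-179.4, -0.1, 99.3]
wrist_force: [-6.6, -1.2, -1.5]
opening: 0.298
time_s: 19.7
eef_pos: [0.5102, -0.0432, 0.0147]
eef_rot: [-179.5, -0.1, 99.3]
wrist_force: [-5.1, -0.8, -3.0]
opening: 0.297
```

```bash
python3 -m creep '[[0,-0.5,0.3,0,0,0],[0,-0.5,0.3,0,0,0],[0,-0.4,0.2,0,0,0],[0,0,0,0,0,0],[0,0,0,0,0,0]]'
python3 - <<'E'
from h import *
print(manip.sense()["torque"])
for n in("top",):
    img=read_camera(n); print(n,level(n,img))
E
```

```text
time_s: 20.12
eef_pos: [0.5101, -0.0433, 0.0144]
eef_rot: [-179.7, -0.1, 99.3]
wrist_force: [-5.0, -0.6, -2.5]
opening: 0.294
[-0.22013869  1.1835719  -0.00609661]
top (np.float64(-1.93), array([ 20.5,  20.7, 105.1, 105.1]), array([311.55, 152.04]), array([0.6432, 0.0127]), array([0.6451, 0.0217]))
```

```bash
python3 -m creep '[[0,-0.5,0.2,0,0,0],[0,-0.5,0.2,0,0,0],[0,-0.3,0.1,0,0,0],[0,0,0,0,0,0],[0,0,0,0,0,0]]'
python3 - <<'E'
from h import *
print(manip.sense()["torque"])
for n in("top",):
    img=read_camera(n); print(n,level(n,img))
E
```

```text
time_s: 20.58
eef_pos: [0.5102, -0.0433, 0.0144]
eef_rot: [-179.8, -0.0, 99.3]
wrist_force: [-4.9, 0.0, -3.6]
opening: 0.293
[-0.12689493  1.39166166  0.01623189]
top (np.float64(-2.18), array([ 20.8,  21. , 105.6, 105.6]), array([311.56, 152.16]), array([0.6429, 0.0127]), array([0.6447, 0.019 ]))
```

```bash
python3 -m creep '[[0,0,0,0,0,0],[0,0,0,0,0,0],[0,0,0,0,0,0],[0,0,0,0,0,0],[0,0,0,0,0,0],[0,0,0,0,0,0]]' -0.2 20
python3 -m creep '[[0,0,-3,0,0,0],[0,0,-8,0,0,0],[0,0,-12,0,0,0],[0,0,-15,0,0,0],[0,0,-15,0,0,0],[0,0,-15,0,0,0],[0,-10,-15,0,0,0],[0,-20,-15,0,0,0],[0,-20,-15,0,0,0],[0,-20,-10,0,0,0],[0,0,0,0,0,0],[0,0,0,0,0,0],[0,0,0,0,0,0]]'
python3 - <<'E'
from h import *
for n in("top","side"):
    img=read_camera(n); cv2.imwrite(f"pics/{n}12.png",img)
    print(n,level(n,img))
cv2.imwrite("pics/z12.png",np.hstack([crop(cv2.imread("pics/side12.png"),315,165,360,215,11)[:,:450],crop(cv2.imread("pics/top12.png"),300,125,330,175,11)]))
E
```

```text
time_s: 21.13
eef_pos: [0.5127, -0.0434, 0.0155]
eef_rot: [179.9, 0.0, 99.3]
wrist_force: [-0.3, 0.3, -0.2]
opening: 0.598
time_s: 22.22
eef_pos: [0.4435, -0.0545, 0.1386]
eef_rot: [179.9, -0.0, 99.3]
wrist_force: [0.4, 0.5, -0.8]
opening: 0.604
top (np.float64(-62.08), array([ 21.2,  21.4, 107. , 107.1]), array([322.45, 171.05]), array([ 0.5866, -0.0194]), array([0.644 , 0.0135]))
side (np.float64(-1.78), array([ 26.2,  28. , 114.2, 116. ]), array([343.72, 191.34]), array([0.6482, 0.0165]), array([0.6499, 0.0171]))
```

View pics/z12.png

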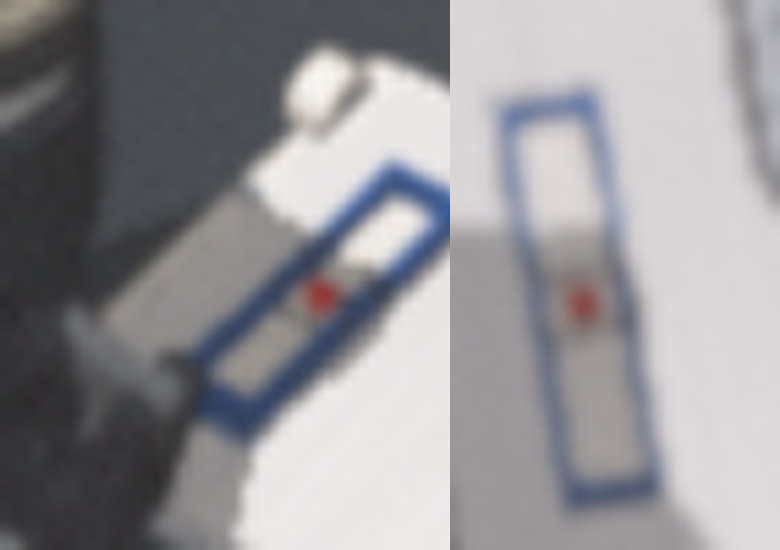

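View pics/side12.png

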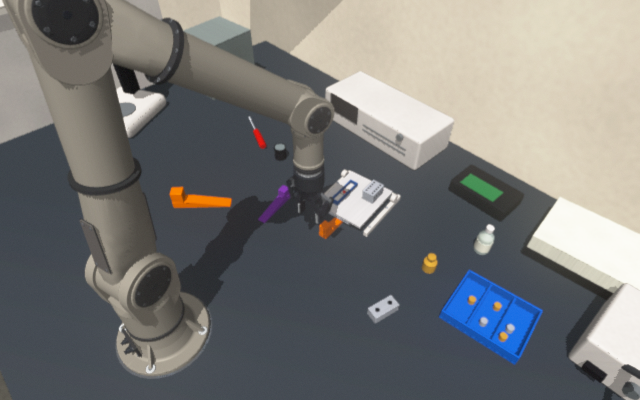

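Released, and the wedge lies in place. I'll move the arm clear for an unshaded check.

```bash
python3 -m creep '[[0,0,-15,0,0,0],[0,0,-20,0,0,0],[0,0,-20,0,0,0],[20,0,0,0,0,0],[25,0,0,0,0,0],[25,0,0,0,0,0],[25,0,0,0,0,0],[25,0,0,0,0,0],[25,0,0,0,0,0],[25,0,0,0,0,0],[25,0,0,0,0,0],[25,0,0,0,0,0],[25,0,0,0,0,0],[25,0,0,0,0,0],[25,0,0,0,0,0],[10,0,0,0,0,0],[0,0,0,0,0,0],[0,0,0,0,0,0],[0,0,0,0,0,0]]'
python3 - <<'E'
from h import *
for n in("top","side"):
    img=read_camera(n); cv2.imwrite(f"pics/{n}13.png",img)
    im=img.copy()
    if n=="top": im[160:,318:]=0
    print(n,level(n,im))
cv2.imwrite("pics/z13.png",np.hstack([crop(cv2.imread("pics/side13.png"),315,175,360,225,11)[:,:450],crop(cv2.imread("pics/top13.png"),300,125,330,175,11)]))
cv2.imwrite("pics/w13.png",np.hstack([crop(cv2.imread("pics/side13.png"),290,160,390,260,4),crop(cv2.imread("pics/top13.png"),270,130,370,230,4)]))
E
```

```text
time_s: 23.9
eef_pos: [0.3939, 0.2445, 0.1927]
eef_rot: [-180.0, 0.1, 99.2]
wrist_force: [0.0, 0.1, -0.7]
opening: 0.602
top (np.float64(-1.27), array([ 21.1,  21.4, 106.9, 107. ]), array([311.56, 152.11]), array([0.643 , 0.0127]), array([0.644 , 0.0145]))
side (np.float64(-0.03), array([ 26.2,  28. , 116.8, 118.7]), array([343.67, 191.2 ]), array([0.6485, 0.0171]), array([0.6486, 0.0168]))
```

View pics/z13.png

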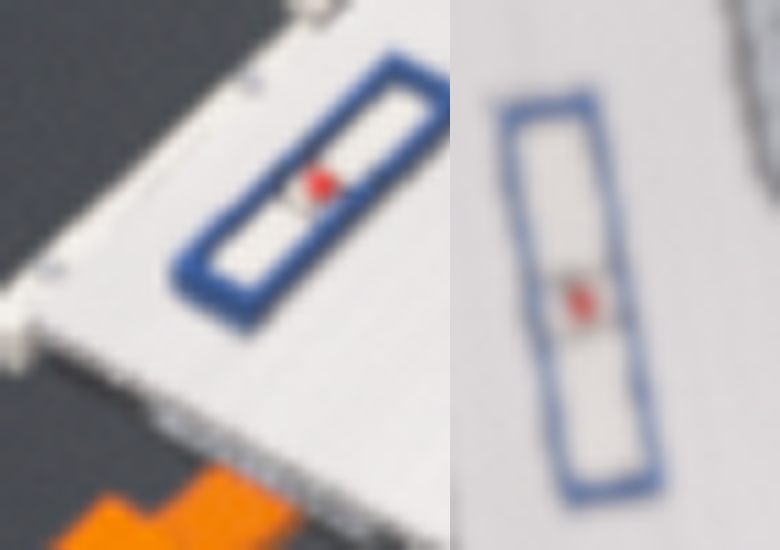

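View pics/w13.png

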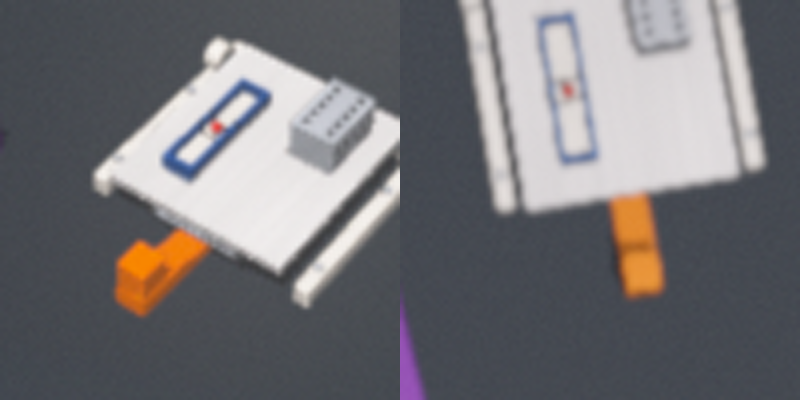

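The ball sits midway between the lines: top crop (583,303) between about 272 and 333, side crop (322,186). The wedge is flat under the roller and free of the hand. Handing in.

```bash
python3 -c "
from h import *
manip.close_job()"
```

```text
the job is handed in; nothing more can be done
```

The stage is level: the small orange wedge is under the roller, flat on the bench and let go. I handed the job in after about 24 s on the clock, and no verdict was reported.

- **Ball:** the last check, with the arm clear, has it midway between the black lines. The side view reads 0.0 mm. The top view reads -1.3 mm, but that measure read about 0.9 mm low at the start, so I take it as -0.4 mm. Both are inside the 2 mm allowed.
- **Wedge:** it went in with about 10 N of push for most of the way.
- **One snag:** just after first contact the wedge stuck, and the wrist showed 14.5 N back and 21 N up because the hand was pressing the wedge onto the bench. I eased the hand up and it then slid in steadily. That was my closest approach to the 25 N limit; the wedge–stage force itself is not measured.
- **Camera disagreement:** the cameras placed the wedge about 3 mm to one side of where the closed jaws had it, which didn't matter for this fit.
- **Other things:** I saw nothing else on the bench move, though I didn't measure their positions afterwards. The hand stayed clear of the stage as far as I could see.

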